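# Lay the bedside paperback down on its mat

## Task

Get the guest's book ready on the reading mat without picking anything up: with the fingers only, first slide the TV remote completely off the thin mat, leaving it flat on the desk while the paperback still stands, then push the standing paperback over so that it falls onto the mat and lies flat with all of it inside the mat's outline. Do not lift, grip or carry the remote or the book, push gently, and do not knock or shift the other things on the desk.

Things in the scene. Friction and masses are not known exactly. Their poses are not given: they have to be found in the camera images.
- mat: thin dark-blue reading mat with a pale stitched line 6 mm inside its edge, 220 (its x) x 160 (its y) mm, fixed, under 1 mm thick (things slide over its edge as if it were not there). Origin at its centre on the desk top (z = 0); the book stands at its -x edge; z up
- book: grey paperback standing upright on its lower edge, closed and rigid, 32 (its x, thickness) x 105 (its y, width) x 165 mm (its z, height), 0.18 to 0.37 kg. It stands at the mat's -x edge, its +x cover facing along the mat's +x to within 0.12 rad. It must fall towards +x, onto the +x cover. Origin at the centre of the standing underside, z up
- book_foot (a point): middle of the lower edge of the +x cover, about which the book pivots: it starts just inside the mat and stays on the desk. Pushed along +x about 140 mm up its -x cover, the book passes its balance after some 30 mm of push, then falls by itself and comes to lie with this edge within about 10 mm of where it was
- book_corner0 (a point): corner of the book's +x cover (the one that ends face down): lower edge, +y side
- book_corner1 (a point): corner of the book's +x cover (the one that ends face down): lower edge, -y side
- book_corner2 (a point): corner of the book's +x cover (the one that ends face down): upper edge, -y side
- book_corner3 (a point): corner of the book's +x cover (the one that ends face down): upper edge, +y side
- remote: black TV remote lying flat on the mat, keys up, 140 (its x) x 42 (its y) x 18 mm high, 0.08 to 0.15 kg, slides with a push of about 1 N. Its long side lies along the mat's x to within 0.35 rad. Origin at the centre of its underside, z up. The desk beyond the mat's -y edge is free for over 100 mm; bystanders stand past its +x and -x edges
- remote_corner0 (a point): corner of the remote's underside at its +x +y
- remote_corner1 (a point): corner of the remote's underside at its +x -y
- remote_corner2 (a point): corner of the remote's underside at its -x -y
- remote_corner3 (a point): corner of the remote's underside at its -x +y
- mat_corner0 (a point): corner of the mat at its +x +y
- mat_corner1 (a point): corner of the mat at its +x -y
- mat_corner2 (a point): corner of the mat at its -x -y
- mat_corner3 (a point): corner of the mat at its -x +y
- mug: bystander: white mug, 80 mm across, 90 mm high, handle at its +y, beyond the mat's +x edge; origin under its centre
- carton: bystander: small upright carton, 70 (its x) x 45 (its y) x 120 mm high, standing beside the book (at the book's -y); origin under its centre. It is shorter than the book and must be left standing
- lotion: bystander: white bottle with a black cap, 40 mm across, 110 mm high, behind the book (at its -x +y), some 45 mm clear of it; origin under its centre
- tumbler: bystander: clear glass, 70 mm across, 90 mm high, beyond the mat's +x edge, next to the mug; origin under its centre

How it is judged:
On the way, in this order (a step that is already met when the one before it is completed fails the run):
1. the remote has been slid wholly off the mat and lies flat on the desk, the paperback still standing ((x of each of remote_corner0, remote_corner1, remote_corner2, remote_corner3 in the frame of mat above 0.11 m or x of each of remote_corner0, remote_corner1, remote_corner2, remote_corner3 in the frame of mat below -0.11 m or y of each of remote_corner0, remote_corner1, remote_corner2, remote_corner3 in the frame of mat above 0.08 m or y of each of remote_corner0, remote_corner1, remote_corner2, remote_corner3 in the frame of mat below -0.08 m or x of each of mat_corner0, mat_corner1, mat_corner2, mat_corner3 in the frame of remote above 0.07 m or x of each of mat_corner0, mat_corner1, mat_corner2, mat_corner3 in the frame of remote below -0.07 m or y of each of mat_corner0, mat_corner1, mat_corner2, mat_corner3 in the frame of remote above 0.021 m or y of each of mat_corner0, mat_corner1, mat_corner2, mat_corner3 in the frame of remote below -0.021 m) and angle between book's own z axis and vertical below 0.15 rad and angle between remote's own z axis and vertical below 0.06 rad and height (world z) of remote between -0.006 and 0.006 m), for 0.1 s.
2. the paperback lies flat, wholly inside the mat (angle between the x axis of book and the z axis of mat, either way round below 0.06 rad and height (world z) of book_foot below 0.006 m and x of book_corner0 in the frame of mat between -0.113 and 0.113 m and y of book_corner0 in the frame of mat between -0.083 and 0.083 m and x of book_corner1 in the frame of mat between -0.113 and 0.113 m and y of book_corner1 in the frame of mat between -0.083 and 0.083 m and x of book_corner2 in the frame of mat between -0.113 and 0.113 m and y of book_corner2 in the frame of mat between -0.083 and 0.083 m and x of book_corner3 in the frame of mat between -0.113 and 0.113 m and y of book_corner3 in the frame of mat between -0.083 and 0.083 m), for 0.2 s.
At the end, for the whole second after the job is handed in: the paperback lies flat (within 0.06 rad) on its +x cover with all four corners within the mat's outline (3 mm over is allowed), the remote lies flat on the desk with no part over the mat, both at rest (all of step 2 and (x of each of remote_corner0, remote_corner1, remote_corner2, remote_corner3 in the frame of mat above 0.11 m or x of each of remote_corner0, remote_corner1, remote_corner2, remote_corner3 in the frame of mat below -0.11 m or y of each of remote_corner0, remote_corner1, remote_corner2, remote_corner3 in the frame of mat above 0.08 m or y of each of remote_corner0, remote_corner1, remote_corner2, remote_corner3 in the frame of mat below -0.08 m or x of each of mat_corner0, mat_corner1, mat_corner2, mat_corner3 in the frame of remote above 0.07 m or x of each of mat_corner0, mat_corner1, mat_corner2, mat_corner3 in the frame of remote below -0.07 m or y of each of mat_corner0, mat_corner1, mat_corner2, mat_corner3 in the frame of remote above 0.021 m or y of each of mat_corner0, mat_corner1, mat_corner2, mat_corner3 in the frame of remote below -0.021 m) and angle between remote's own z axis and vertical below 0.06 rad and height (world z) of remote between -0.006 and 0.006 m and linear speed of each of book, remote below 0.02 m/s); the robot touches nothing.
It fails at once if the paperback is lifted, or tipped any way other than over its lower +x edge (that edge rises more than 20 mm) (height (world z) of book_foot above 0.02 m).
It fails at once if the remote is lifted (its underside's centre rises more than 12 mm) (height (world z) of remote above 0.012 m).
It fails at once if the paperback or the remote is gripped or rammed (fingers press on it with more than 25 N) (contact force between the fingers and book above 25 N or contact force between the fingers and remote above 25 N).
It fails at once if the mug, small carton, lotion bottle or tumbler is shifted more than 20 mm or tipped (distance of any of mug, carton, lotion, tumbler from where it was at the start of the episode above 0.02 m or angle between any of mug, carton, lotion, tumbler's own z axis and vertical above 0.3 rad).
It also fails if it takes over 45 s, if anything falls off the work surface, if the arm or the gripper's body presses on something with over 40 N, if the wrist force passes 120 N, or if a joint passes its speed limit or range.

## Robot

A 7-joint arm with a two-finger parallel gripper is mounted at the origin on the work surface. World frame = base frame: x ahead of the robot, y to its left, z up, the work surface at z = 0. Lengths are in m, angles in rad, forces in N, time in s.
With the tool pointing down it reaches from about 0.425 to 0.925 m from the base axis. Payload 6.8 kg.
Tool frame: the origin (TCP) lies on the centre line of the jaws, within the pads' length; the fingertips stand 19 mm ahead of it and the grasp point (between the pads) is the TCP (tcp_to_tips is the distance from the TCP to the fingertips, in m); x points along the fingers, y is the direction in which the jaws open and shut, and the axes are right-handed (so a half turn about x gives the same grasp; the last joint's range is limited). The gripper opens to 85 mm and grips with 20 to 120 N. Pads are 22 mm wide; open, the fingers measure 114 mm over their backs; the gripper's body (76 mm by 85 mm) begins 54 mm behind the grasp point. The pads swing forward as they close: fully open they stand 13 mm farther back than shut.
Start: joints at [1.159, 0.477, 0.022, 1.555, -0.011, 1.109, -0.083], TCP at [0.202, -0.644, 0.25] pointing down, gripper open.
Joint ranges: [-2.96, 2.96], [-0.34, 2.1], [-1.41, 1.46], [0.24, 2.44], [-1.37, 4.51], [0.17, 1.92], [-2.96, 2.96]. Speed limits (rad/s): [2.39, 2.39, 3.14, 3.14, 3.14, 3.14, 3.14].

## Interface

Orientations are given as a unit quaternion [w, x, y, z].
In Python, from station import get_obs, read_camera, hand_in, spot_in, cut_out, tcp_to_tips gives the robot as it stands.
- The arm moves only by the shell command python3 -m jog 'ROWS' [FORCE]. ROWS is JSON, a list of rows, each an object of numbers: "gripper": the closure, from 0 (fully open) to 1 (shut); "dx", "dy", "dz": the shift along the world's x, y, z in m; "rx", "ry", "rz": the turn, a rotation vector about the world's x, y, z in degrees. In form: [{"gripper": .., "dx": .., "dy": .., "dz": .., "rx": .., "ry": .., "rz": ..}, ...]. A call has 1 to 10 rows; each row is the pose to reach, as a shift and turn from the pose commanded when the call began; what a row does not reach only later rows make up. A row lasts 1/10 s, in which the tool goes at most 50 mm and 8.59 degrees, less where a joint would pass 70% of its speed; a pose out of reach is approached as far as the arm can. A call with a gripper value outside its range is refused whole. The fingers move at their own pace and stop on an object; FORCE is the grip in N (left out, the last holds). Time passes only in rows, so rows that repeat a pose let the fingers close. It gives the time, the measured TCP pose, the force and the opening at its end, in the units of the state.
- get_obs(): the state, without advancing time (a new reading comes with each control period).
- read_camera(name): name is "scene" or "top" or "wrist"; returns a dict with "pixels" (480x640x3 uint8, blue, green, red), "range_z" (480x640 float32, m along the optical axis (not along the pixel's ray), 0 where there is no reading), "camera_matrix" (3x3 intrinsics, pixels), "cam_to_world" (4x4, takes a point from camera to world coordinates). Camera axes: x right, y down, z forward; pixel columns grow to the right and rows downward; lengths in m; the calibration is good to about 2 mm. The wrist camera is an equidistant fisheye: a pixel r from the principal point sees the ray r / f radians off the axis. A picture is of the moment at which its call begins.
- hand_in(): hands the job in, once; it reports no verdict.
Trained networks look in the newest picture that a camera, given by its name, has taken for a name from the list of things; names that differ only in an ending like _2 or _b are one class to them, and where a whole thing is asked for, a point or a joint stands for the part that bears it (a point fixed in the world has none). Each returns a list of dicts, best first, with "conf" (0 to 1); they miss things now and then, are a little off and sometimes report something else, mostly with a low value. They report only what shows in the picture. A call takes as long as a camera call.
- spot_in(camera, label): "box" ([centre column, centre row, width, height] in pixels, round what is visible of it).
- cut_out(camera, label): "mask" (480x640 bool, what is visible of it) and "box" ([centre column, centre row, width, height] in pixels, round what is visible of it).
The state is a dict: "t": time; "q": joint angles; "joint_vel": joint speeds; "joint_torque": joint torques, N m; "eef_pos": TCP position; "tool_rot": TCP orientation; "contact_force": force on the tool from outside, world axes, zero at the start; "torque": the same for the moment, N m; "gripper_width": opening from 0.0 (shut) to 1.0 (fully open).
Only numpy, scipy, OpenCV 4.12 (cv2) and the standard library are available. Lean on these libraries where they do the work, as an engineer would, in place of code of your own. Each camera call takes 0.05 s, during which the arm holds its last target. There are 200 camera calls.

## Working session

There is one attempt and no reset: what is moved stays moved. The work goes in short steps, Python scripts to look and compute and a shell command to move; the robot and the scene stay as the last step left them, time stands still between calls to the robot, and variables do not carry over. Pictures are saved under pics/ and viewed, about 8 in all and at most 12, crops included, and the job is handed in when it is done.

```bash
mkdir -p pics
cat > h.py <<'E'
import numpy as np, cv2
from station import *
def pts(c,mask):
    K=np.array(c["camera_matrix"]);T=np.array(c["cam_to_world"]);z=c["range_z"]
    v,u=np.nonzero(mask&(z>0));d=z[v,u]
    P=np.stack([(u-K[0,2])/K[0,0]*d,(v-K[1,2])/K[1,1]*d,d,np.ones_like(d)])
    return (T@P)[:3].T
def rect(P):
    (c,s,a)=cv2.minAreaRect((P[:,:2]*1000).astype(np.float32)); return np.round(c,1),np.round(s,1),round(a,1)
E
python3 - <<'E'
from h import *
o=get_obs();print(o["t"],o["eef_pos"],o["tool_rot"],o["gripper_width"],tcp_to_tips)
for cam in ["top","scene"]:
    c=read_camera(cam);cv2.imwrite(f"pics/{cam}0.png",c["pixels"])
    for n in ["mat","book","remote","mug","carton","lotion","tumbler"]:
        r=cut_out(cam,n)
        if not r: print(cam,n,None);continue
        P=pts(c,r[0]["mask"]); 
        if len(P)<5: print(n,len(P));continue
        zt=np.percentile(P[:,2],95)
        Q=P[P[:,2]>zt-.012] if n not in("mat",) else P[abs(P[:,2])<.006]
        print(cam,n,round(r[0]["conf"],2),np.round(r[0]["box"]),"ztop",round(zt,3),len(Q),rect(Q))
E
```

```text
0.0 [ 0.20172358 -0.64357804  0.24933979] [-0.10637154 -0.69882428 -0.10759962  0.69910804] 0.9976092437862643 0.019
top mat 0.57 [350. 243. 156. 124.] ztop 0.003 9349 (array([561.7, -59.4]), array([221.8, 162.6]), 72.6)
top book 0.62 [419. 266.  55.  76.] ztop 0.165 1746 (array([ 518.9, -154.8]), array([ 32.7, 104. ]), 72.2)
top remote 0.64 [345. 229.  84.  63.] ztop 0.021 2102 (array([583.9, -49.9]), array([138.5,  42.2]), 58.1)
top mug 0.84 [232. 238.  57.  79.] ztop 0.09 525 (array([583.3, 130.4]), array([80.2, 79.3]), 39.5)
top carton 0.9 [455. 196.  67.  47.] ztop 0.122 1489 (array([ 628.6, -214.7]), array([71.6, 46.1]), 75.3)
top lotion 0.72 [462. 315.  35.  26.] ztop 0.11 154 (array([ 442.8, -228. ]), array([17.7, 18.9]), 70.0)
top tumbler 0.6 [245. 168.  48.  48.] ztop 0.09 465 (array([675.8, 106.2]), array([69.3, 67.6]), 44.1)
scene mat 0.7 [322. 279. 103.  93.] ztop 0.003 4054 (array([560.4, -58.6]), array([223.6, 163.4]), 73.1)
scene book 0.57 [306. 214.  58.  76.] ztop 0.162 769 (array([ 518.8, -155. ]), array([ 38. , 105.9]), 71.1)
scene remote 0.84 [314. 284.  24.  55.] ztop 0.02 1086 (array([583.8, -49.5]), array([144.9,  41.9]), 57.2)
scene mug 0.57 [381. 327.  56.  62.] ztop 0.089 593 (array([582.1, 131. ]), array([81.2, 78.1]), 42.5)
scene carton 0.68 [247. 231.  41.  64.] ztop 0.12 584 (array([ 629.2, -213.1]), array([74.8, 45.2]), 75.4)
scene lotion 0.28 [304. 213.  53.  78.] ztop 0.162 771 (array([ 518.8, -155.4]), array([ 38.6, 105.6]), 72.0)
scene tumbler 0.57 [327. 340.  38.  62.] ztop 0.089 495 (array([675.4, 107.2]), array([68.6, 68.2]), 30.6)
```

View pics/top0.png

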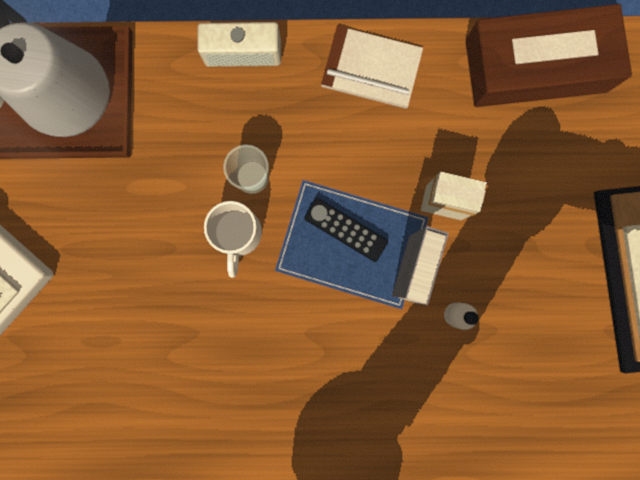

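Run:
```python
from h import *
a=np.radians(72.6);ex=np.array([np.cos(a),np.sin(a)]);ey=np.array([-ex[1],ex[0]]);m=np.array([561.2,-59])
for n,p in dict(book=(518.9,-154.8),remote=(583.9,-49.9),mug=(583,130.5),carton=(628.8,-214.3),lotion=(442.8,-228),tumbler=(675.6,106.5),tcp=(201.7,-643.6)).items():
    d=np.array(p)-m;print(n,np.round([d@ex,d@ey],1))
from scipy.spatial.transform import Rotation as R
o=get_obs();q=o["tool_rot"];print(np.round(R.from_quat([q[1],q[2],q[3],q[0]]).as_matrix(),3))
```

```text
book [-104.1   11.7]
remote [ 15.5 -18.9]
mug [187.3  35.9]
carton [-128.  -110.9]
lotion [-196.7   62.4]
tumbler [192.1 -59.7]
tcp [-665.4  168.2]
[[ 0.     0.299 -0.954]
 [-0.    -0.954 -0.299]
 [-1.     0.    -0.   ]]
```

The top view shows the book (≈419,266) at the mat's right (-x) edge, with the remote (≈345,229) yawed about -14.5° in the mat frame. The desk on the mat's -y side (upper edge in the picture) is free. I'll put the open fingers, as two contacts, on the remote's +y side.

```bash
python3 -m jog '[{"gripper":0,"dx":0.17,"dy":0.309,"dz":0.03,"rz":-25},{"gripper":0,"dx":0.17,"dy":0.309,"dz":0.03,"rz":-25},{"gripper":0,"dx":0.17,"dy":0.309,"dz":0.03,"rz":-25},{"gripper":0,"dx":0.17,"dy":0.309,"dz":0.03,"rz":-25},{"gripper":0,"dx":0.342,"dy":0.618,"dz":0.03,"rz":-49},{"gripper":0,"dx":0.342,"dy":0.618,"dz":0.03,"rz":-49},{"gripper":0,"dx":0.342,"dy":0.618,"dz":0.03,"rz":-49},{"gripper":0,"dx":0.342,"dy":0.618,"dz":0.03,"rz":-49},{"gripper":0,"dx":0.342,"dy":0.618,"dz":0.03,"rz":-49},{"gripper":0,"dx":0.342,"dy":0.618,"dz":0.03,"rz":-49}]'
```

```text
$[0]: bad value
```

```bash
python3 -m jog '[{"gripper":0.0,"dx":0.05,"dy":0.09,"dz":0.03,"rx":0.0,"ry":0.0,"rz":-8.0},{"gripper":0.0,"dx":0.1,"dy":0.18,"dz":0.03,"rx":0.0,"ry":0.0,"rz":-16.0}]'; python3 -c "
from station import *;o=get_obs();print(o['t'],o['eef_pos'])"
```

```text
t: 1.0
eef_pos: [0.2488, -0.5591, 0.2699]
tool_rot: [0.006, 0.707, 0.005, -0.707]
contact_force: [1.4, -0.9, 0.2]
gripper_width: 0.998
1.0 [ 0.24880167 -0.55908636  0.26985481]
```

```bash
python3 -m jog '[{"gripper":0.0,"dx":0.295,"dy":0.534,"dz":0.01,"rx":0.0,"ry":0.0,"rz":-33.4},{"gripper":0.0,"dx":0.295,"dy":0.534,"dz":0.01,"rx":0.0,"ry":0.0,"rz":-33.4},{"gripper":0.0,"dx":0.295,"dy":0.534,"dz":0.01,"rx":0.0,"ry":0.0,"rz":-33.4},{"gripper":0.0,"dx":0.295,"dy":0.534,"dz":0.01,"rx":0.0,"ry":0.0,"rz":-33.4},{"gripper":0.0,"dx":0.295,"dy":0.534,"dz":0.01,"rx":0.0,"ry":0.0,"rz":-33.4},{"gripper":0.0,"dx":0.295,"dy":0.534,"dz":0.01,"rx":0.0,"ry":0.0,"rz":-33.4},{"gripper":0.0,"dx":0.295,"dy":0.534,"dz":0.01,"rx":0.0,"ry":0.0,"rz":-33.4},{"gripper":0.0,"dx":0.295,"dy":0.534,"dz":0.01,"rx":0.0,"ry":0.0,"rz":-33.4},{"gripper":0.0,"dx":0.295,"dy":0.534,"dz":0.01,"rx":0.0,"ry":0.0,"rz":-33.4},{"gripper":0.0,"dx":0.295,"dy":0.534,"dz":0.01,"rx":0.0,"ry":0.0,"rz":-33.4}]'
```

```text
t: 2.0
eef_pos: [0.4861, -0.13, 0.2778]
tool_rot: [-0.195, 0.68, -0.195, -0.679]
contact_force: [0.8, -0.3, 0.1]
gripper_width: 1.0
```

```bash
cat >> h.py <<'E'
from scipy.spatial.transform import Rotation as R
def st():
    o=get_obs();q=o["tool_rot"];y=R.from_quat([q[1],q[2],q[3],q[0]]).as_matrix()
    print(round(o["t"],2),np.round(o["eef_pos"],4),"y-yaw",round(np.degrees(np.arctan2(y[1,1],y[0,1])),1),"x",np.round(y[:,0],3),np.round(o["contact_force"],1),np.round(o["q"],2))
E
python3 -c "
from h import *
st()"
```

```text
2.0 [ 0.4861 -0.13    0.2778] y-yaw -122.0 x [ 0.001 -0.    -1.   ] [ 0.8 -0.3  0.1] [ 0.29  0.17 -0.17  1.92  0.03  1.05 -2.03]
```

```bash
python3 -m jog '[{"gripper":0.0,"dx":0.029,"dy":0.052,"dz":0.0,"rx":0.0,"ry":0.0,"rz":0.0},{"gripper":0.0,"dx":0.058,"dy":0.105,"dz":0.0,"rx":0.0,"ry":0.0,"rz":0.0},{"gripper":0.0,"dx":0.058,"dy":0.105,"dz":0.0,"rx":0.0,"ry":0.0,"rz":0.0},{"gripper":0.0,"dx":0.058,"dy":0.105,"dz":-0.05,"rx":0.0,"ry":0.0,"rz":0.0},{"gripper":0.0,"dx":0.058,"dy":0.105,"dz":-0.1,"rx":0.0,"ry":0.0,"rz":0.0},{"gripper":0.0,"dx":0.058,"dy":0.105,"dz":-0.15,"rx":0.0,"ry":0.0,"rz":0.0},{"gripper":0.0,"dx":0.058,"dy":0.105,"dz":-0.19,"rx":0.0,"ry":0.0,"rz":0.0},{"gripper":0.0,"dx":0.058,"dy":0.105,"dz":-0.22,"rx":0.0,"ry":0.0,"rz":0.0},{"gripper":0.0,"dx":0.058,"dy":0.105,"dz":-0.23,"rx":0.0,"ry":0.0,"rz":0.0},{"gripper":0.0,"dx":0.058,"dy":0.105,"dz":-0.23,"rx":0.0,"ry":0.0,"rz":0.0}]'
python3 - <<'E'
from h import *
st()
c=read_camera("scene");cv2.imwrite("pics/s1.png",cv2.resize(c["pixels"][150:390,200:520],(800,600)))
w=read_camera("wrist");cv2.imwrite("pics/w1.png",w["pixels"])
P=pts(c,np.ones((480,640),bool)).reshape(-1,3)
e=np.array(get_obs()["eef_pos"]);q=P[(np.linalg.norm(P[:,:2]-e[:2],axis=1)<.075)&(P[:,2]>.006)&(P[:,2]<.08)]
print(np.histogram(q[:,2],bins=np.arange(.006,.082,.004)))
E
```

```text
t: 3.0
eef_pos: [0.5428, -0.0268, 0.0465]
tool_rot: [0.195, -0.679, 0.195, 0.681]
contact_force: [-0.4, 0.7, 1.3]
gripper_width: 1.001
3.0 [ 0.5428 -0.0268  0.0465] y-yaw -122.0 x [-0.002 -0.    -1.   ] [-0.4  0.7  1.3] [ 0.08  0.55 -0.19  2.    0.18  0.6  -2.35]
(array([  8,  61, 534, 283,   6,   0,   0,   0,   5,   8,  12,  20,  16,
        17,  13,   9,   1,   0]), array([0.006, 0.01 , 0.014, 0.018, 0.022, 0.026, 0.03 , 0.034, 0.038,
       0.042, 0.046, 0.05 , 0.054, 0.058, 0.062, 0.066, 0.07 , 0.074,
       0.078]))
```

View pics/s1.png

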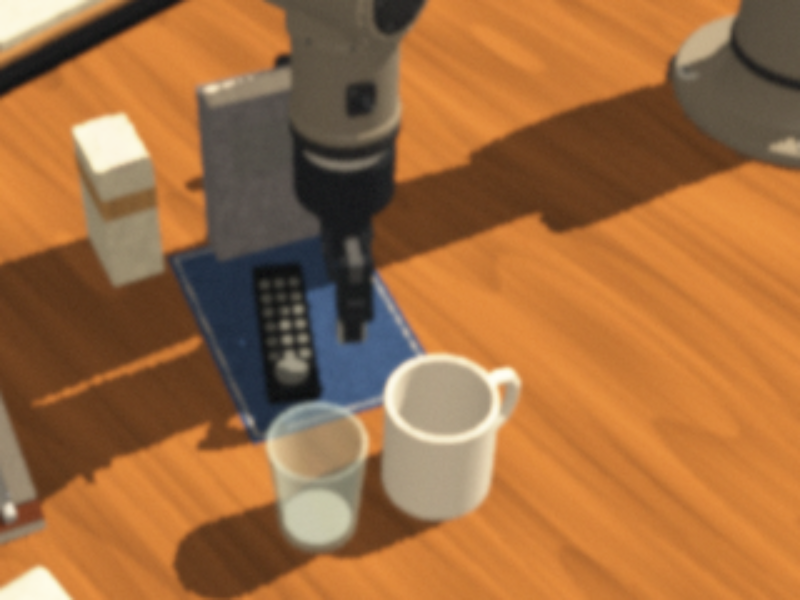

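View pics/w1.png

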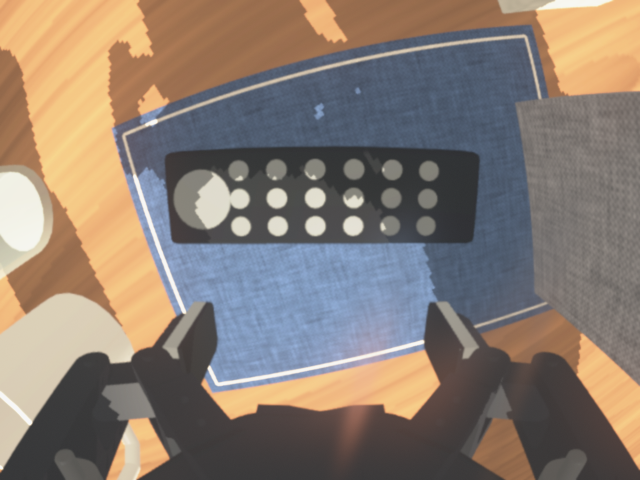

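The remote lies parallel to the open jaws, centred between them (wrist view ≈320,200; fingers ≈200 and ≈445). Depth puts the open tips only about 6 mm below the TCP, so I'll check that while descending.

```bash
python3 -m jog '[{"gripper":0.0,"dx":0.0,"dy":0.0,"dz":-0.015,"rx":0.0,"ry":0.0,"rz":0.0},{"gripper":0.0,"dx":0.0,"dy":0.0,"dz":-0.025,"rx":0.0,"ry":0.0,"rz":0.0},{"gripper":0.0,"dx":0.0,"dy":0.0,"dz":-0.025,"rx":0.0,"ry":0.0,"rz":0.0},{"gripper":0.0,"dx":0.0,"dy":0.0,"dz":-0.025,"rx":0.0,"ry":0.0,"rz":0.0}]'
python3 - <<'E'
from h import *
st()
e=np.array(get_obs()["eef_pos"])
d=np.array([np.cos(np.radians(58)),np.sin(np.radians(58))]);n=np.array([-d[1],d[0]])
for cam in ["scene","top"]:
    c=read_camera(cam);P=pts(c,np.ones((480,640),bool));L=np.c_[(P[:,:2]-e[:2])@d,(P[:,:2]-e[:2])@n,P[:,2]]*1000
    q=L[(abs(L[:,0])<75)&(abs(L[:,1])<14)&(L[:,2]>5)&(L[:,2]<60)]
    q=q[np.argsort(q[:,2])];print(cam,len(q),np.round(q[:12]))
E
```

```text
t: 3.5
eef_pos: [0.5432, -0.0268, 0.0222]
tool_rot: [0.195, -0.68, 0.195, 0.68]
contact_force: [-0.2, -0.3, 0.2]
gripper_width: 1.0
3.5 [ 0.5432 -0.0268  0.0222] y-yaw -122.0 x [-0.001 -0.    -1.   ] [-0.2 -0.3  0.2] [ 0.08  0.59 -0.18  2.01  0.19  0.55 -2.37]
scene 91 [[ 51.   0.  17.]
 [ 52.   2.  17.]
 [ 51.  -2.  17.]
 [ 50.  10.  17.]
 [ 52.  -8.  18.]
 [-39.  -2.  18.]
 [ 50.  10.  19.]
 [ 50.  -8.  20.]
 [ 48.  -7.  20.]
 [-43. -10.  21.]
 [-39. -10.  22.]
 [ 55.   7.  23.]]
top 0 []
```

```bash
python3 -m jog '[{"gripper":0.0,"dx":0.0,"dy":0.0,"dz":-0.01,"rx":0.0,"ry":0.0,"rz":0.0},{"gripper":0.0,"dx":0.01,"dy":-0.006,"dz":-0.01,"rx":0.0,"ry":0.0,"rz":0.0},{"gripper":0.0,"dx":0.018,"dy":-0.0095,"dz":-0.01,"rx":0.0,"ry":0.0,"rz":1.0},{"gripper":0.0,"dx":0.0255,"dy":-0.0125,"dz":-0.01,"rx":0.0,"ry":0.0,"rz":3.0},{"gripper":0.0,"dx":0.033,"dy":-0.0155,"dz":-0.01,"rx":0.0,"ry":0.0,"rz":5.0},{"gripper":0.0,"dx":0.041,"dy":-0.0185,"dz":-0.01,"rx":0.0,"ry":0.0,"rz":7.0},{"gripper":0.0,"dx":0.0485,"dy":-0.0215,"dz":-0.01,"rx":0.0,"ry":0.0,"rz":9.0},{"gripper":0.0,"dx":0.0565,"dy":-0.0245,"dz":-0.01,"rx":0.0,"ry":0.0,"rz":11.0},{"gripper":0.0,"dx":0.064,"dy":-0.028,"dz":-0.01,"rx":0.0,"ry":0.0,"rz":13.0},{"gripper":0.0,"dx":0.072,"dy":-0.031,"dz":-0.01,"rx":0.0,"ry":0.0,"rz":14.6}]'
python3 - <<'E'
from h import *
st()
w=read_camera("wrist");cv2.imwrite("pics/w2.png",w["pixels"])
E
```

```text
t: 4.6
eef_pos: [0.6162, -0.0586, 0.0124]
tool_rot: [0.106, -0.699, 0.107, 0.699]
contact_force: [-0.8, 1.1, -0.6]
gripper_width: 0.998
4.6 [ 0.6162 -0.0586  0.0124] y-yaw -107.3 x [-0. -0. -1.] [-0.8  1.1 -0.6] [ 0.17  0.7  -0.24  1.83  0.26  0.65 -2.1 ]
```

View pics/w2.png

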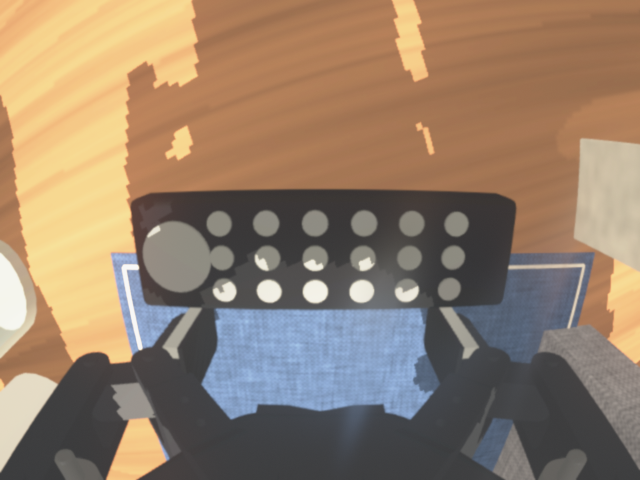

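Both fingers bear on the remote, now square to the mat and half off its edge. I'll push 32 mm further along mat -y, then back off and rise.

```bash
python3 -m jog '[{"gripper":0.0,"dx":0.0076,"dy":-0.0024,"dz":0.0,"rx":0.0,"ry":0.0,"rz":0.0},{"gripper":0.0,"dx":0.0152,"dy":-0.0048,"dz":0.0,"rx":0.0,"ry":0.0,"rz":0.0},{"gripper":0.0,"dx":0.023,"dy":-0.0072,"dz":0.0,"rx":0.0,"ry":0.0,"rz":0.0},{"gripper":0.0,"dx":0.0305,"dy":-0.0096,"dz":0.0,"rx":0.0,"ry":0.0,"rz":0.0},{"gripper":0.0,"dx":0.0305,"dy":-0.0096,"dz":0.0,"rx":0.0,"ry":0.0,"rz":0.0},{"gripper":0.0,"dx":0.01,"dy":-0.003,"dz":0.0,"rx":0.0,"ry":0.0,"rz":0.0},{"gripper":0.0,"dx":0.0,"dy":0.0,"dz":0.03,"rx":0.0,"ry":0.0,"rz":0.0},{"gripper":0.0,"dx":0.0,"dy":0.0,"dz":0.08,"rx":0.0,"ry":0.0,"rz":0.0},{"gripper":1.0,"dx":-0.01,"dy":0.02,"dz":0.13,"rx":0.0,"ry":0.0,"rz":0.0},{"gripper":1.0,"dx":-0.01,"dy":0.02,"dz":0.18,"rx":0.0,"ry":0.0,"rz":0.0}]'
python3 - <<'E'
from h import *
st()
c=read_camera("top");cv2.imwrite("pics/t2.png",c["pixels"])
for n in ["remote","book","mat"]:
    r=cut_out("top",n)
    if r:
        P=pts(c,r[0]["mask"]);z=np.percentile(P[:,2],95);Q=P[P[:,2]>z-.012];print(n,round(r[0]["conf"],2),z,rect(Q))
E
```

```text
t: 5.65
eef_pos: [0.604, -0.0353, 0.1894]
tool_rot: [0.106, -0.699, 0.106, 0.7]
contact_force: [0.8, 0.4, 0.3]
gripper_width: 0.69
5.65 [ 0.604  -0.0353  0.1894] y-yaw -107.2 x [-0.001  0.001 -1.   ] [0.8 0.4 0.3] [ 0.19  0.45 -0.31  1.77  0.16  0.95 -2.06]
book 0.6 0.16555888087415926 (array([ 557.3, -178.7]), array([26.4, 13.2]), 18.2)
mat 0.94 0.0033664540713384313 (array([567.6,  10.3]), array([ 84.4, 129.9]), 73.1)
```

View pics/t2.png

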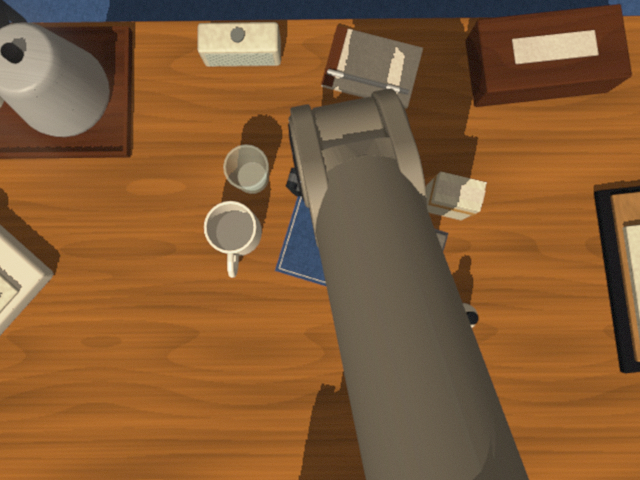

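The arm hides the remote here, so I'll recheck it once I'm behind the book.

```bash
python3 -m jog '[{"gripper":1.0,"dx":0.0,"dy":0.0,"dz":0.05,"rx":0.0,"ry":0.0,"rz":0.0},{"gripper":1.0,"dx":0.0,"dy":0.0,"dz":0.08,"rx":0.0,"ry":0.0,"rz":0.0},{"gripper":1.0,"dx":-0.025,"dy":-0.043,"dz":0.08,"rx":0.0,"ry":0.0,"rz":0.0},{"gripper":1.0,"dx":-0.05,"dy":-0.086,"dz":0.08,"rx":0.0,"ry":0.0,"rz":0.0},{"gripper":1.0,"dx":-0.075,"dy":-0.13,"dz":0.08,"rx":0.0,"ry":0.0,"rz":0.0},{"gripper":1.0,"dx":-0.102,"dy":-0.173,"dz":0.08,"rx":0.0,"ry":0.0,"rz":0.0},{"gripper":1.0,"dx":-0.102,"dy":-0.173,"dz":0.08,"rx":0.0,"ry":0.0,"rz":0.0},{"gripper":1.0,"dx":-0.102,"dy":-0.173,"dz":0.08,"rx":0.0,"ry":0.0,"rz":0.0}]'
python3 - <<'E'
from h import *
st()
a=np.radians(72.6);ex=np.array([np.cos(a),np.sin(a)]);ey=np.array([-ex[1],ex[0]]);m=np.array([561.2,-59])
c=read_camera("top");cv2.imwrite("pics/t3.png",c["pixels"])
s=read_camera("scene");cv2.imwrite("pics/s3.png",cv2.resize(s["pixels"][150:390,200:520],(800,600)))
for cam,c in (("top",c),("scene",s)):
  for n in ["remote","book"]:
    r=cut_out(cam,n)
    if r:
        P=pts(c,r[0]["mask"]);z=np.percentile(P[:,2],95);Q=P[P[:,2]>z-.012];b=cv2.boxPoints(cv2.minAreaRect((Q[:,:2]*1000).astype(np.float32)))-m
        print(cam,n,round(r[0]["conf"],2),round(z,3),rect(Q),np.round(np.c_[b@ex,b@ey]).tolist())
e=np.array(get_obs()["eef_pos"])*1000-np.r_[m,0];P=pts(s,np.ones((480,640),bool))*1000-np.r_[m,0]
L=np.c_[P[:,:2]@ex,P[:,:2]@ey,P[:,2]];t=np.array([e[:2]@ex,e[:2]@ey]);print("tcp mat",t)
q=L[(np.abs(L[:,:2]-t)<40).all(1)&(L[:,2]>200)&(L[:,2]<285)];print(len(q),q.min(0),q.max(0))
E
```

```text
t: 6.65
eef_pos: [0.5019, -0.2123, 0.2663]
tool_rot: [0.108, -0.698, 0.108, 0.7]
contact_force: [1.4, 0.9, -1.1]
gripper_width: -0.003
6.65 [ 0.5019 -0.2123  0.2663] y-yaw -107.6 x [-0.003  0.001 -1.   ] [ 1.4  0.9 -1.1] [ 0.5   0.26 -0.25  1.83  0.07  1.06 -1.66]
top remote 0.87 0.021 (array([679.2, -76.2]), array([140. ,  42.9]), 72.5) [[-51.0, -96.0], [-51.0, -139.0], [89.0, -139.0], [89.0, -96.0]]
top book 0.91 0.165 (array([ 518.9, -154.6]), array([ 32.6, 105.2]), 72.2) [[-120.0, 64.0], [-121.0, -41.0], [-88.0, -41.0], [-87.0, 64.0]]
scene remote 0.84 0.02 (array([678.7, -75.8]), array([142.5,  43. ]), 72.6) [[-52.0, -96.0], [-52.0, -139.0], [90.0, -139.0], [90.0, -96.0]]
scene book 0.62 0.163 (array([ 519.2, -155.7]), array([ 39.3, 105.2]), 72.7) [[-125.0, 64.0], [-124.0, -41.0], [-85.0, -41.0], [-85.0, 64.0]]
tcp mat [-160.65121088    9.45778007]
185 [-169.66108769   -2.00955765  245.84205748] [-142.34986091   20.75482748  284.37685069]
```

View pics/s3.png

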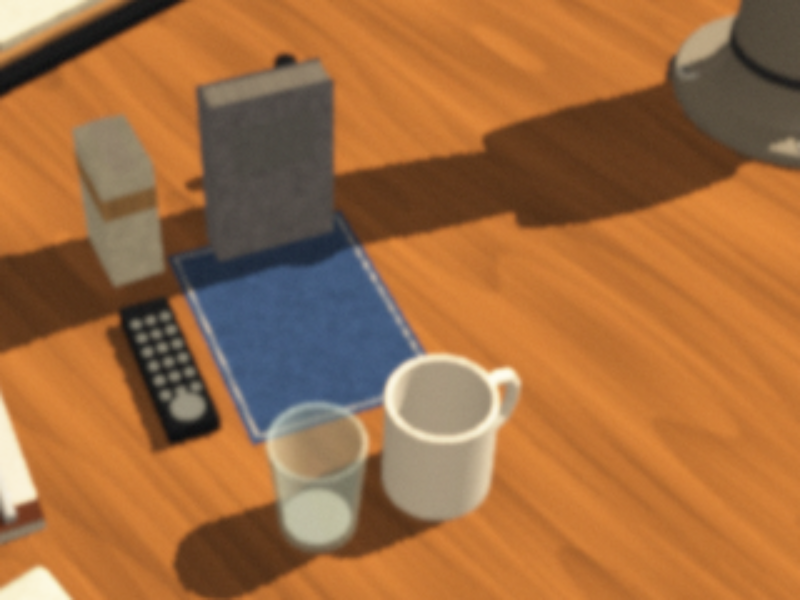

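The remote is flat and 16 mm clear of the mat (around (165,370) in this crop), and the book is still standing where it was. Next I descend behind it and start pushing.

```bash
python3 -m jog '[{"gripper":1.0,"dx":-0.002,"dy":0.0,"dz":-0.045,"rx":0.0,"ry":0.0,"rz":0.0},{"gripper":1.0,"dx":-0.002,"dy":0.0,"dz":-0.085,"rx":0.0,"ry":0.0,"rz":0.0},{"gripper":1.0,"dx":-0.002,"dy":0.0,"dz":-0.107,"rx":0.0,"ry":0.0,"rz":0.0},{"gripper":1.0,"dx":-0.002,"dy":0.0,"dz":-0.107,"rx":0.0,"ry":0.0,"rz":0.0},{"gripper":1.0,"dx":0.001,"dy":0.0095,"dz":-0.107,"rx":0.0,"ry":0.0,"rz":0.0},{"gripper":1.0,"dx":0.004,"dy":0.019,"dz":-0.107,"rx":0.0,"ry":0.0,"rz":0.0},{"gripper":1.0,"dx":0.0052,"dy":0.0228,"dz":-0.107,"rx":0.0,"ry":0.0,"rz":0.0},{"gripper":1.0,"dx":0.0064,"dy":0.0266,"dz":-0.107,"rx":0.0,"ry":0.0,"rz":0.0},{"gripper":1.0,"dx":0.0076,"dy":0.0304,"dz":-0.107,"rx":0.0,"ry":0.0,"rz":0.0},{"gripper":1.0,"dx":0.0088,"dy":0.0342,"dz":-0.107,"rx":0.0,"ry":0.0,"rz":0.0}]'
python3 - <<'E'
from h import *
st()
s=read_camera("scene");r=cut_out("scene","book");P=pts(s,r[0]["mask"])
a=np.radians(72.6);L=np.c_[(P[:,:2]*1000-[561.2,-59])@[np.cos(a),np.sin(a)],P[:,2]*1000]
f=L[(L[:,1]>20)&(L[:,1]<140)];print(np.polyfit(f[:,1],f[:,0],1))
E
```

```text
t: 7.95
eef_pos: [0.5124, -0.1767, 0.1613]
tool_rot: [-0.107, 0.699, -0.107, -0.699]
contact_force: [0.1, 0.3, -0.4]
gripper_width: 0.0
7.95 [ 0.5124 -0.1767  0.1613] y-yaw -107.4 x [ 0. -0. -1.] [ 0.1  0.3 -0.4] [ 0.42  0.38 -0.25  1.94  0.13  0.83 -1.77]
[ -7.26174606 175.7732916 ]
```

```bash
python3 -m jog '[{"gripper":1.0,"dx":0.0012,"dy":0.0038,"dz":0.0,"rx":0.0,"ry":0.0,"rz":0.0},{"gripper":1.0,"dx":0.0024,"dy":0.0076,"dz":0.0,"rx":0.0,"ry":0.0,"rz":0.0},{"gripper":1.0,"dx":0.0036,"dy":0.0114,"dz":0.0,"rx":0.0,"ry":0.0,"rz":0.0},{"gripper":1.0,"dx":0.0048,"dy":0.0152,"dz":0.0,"rx":0.0,"ry":0.0,"rz":0.0}]'
python3 - <<'E'
from h import *
st()
s=read_camera("scene");cv2.imwrite("pics/s4.png",cv2.resize(s["pixels"][150:390,200:520],(800,600)))
E
```

```text
t: 8.45
eef_pos: [0.5172, -0.1611, 0.1609]
tool_rot: [0.107, -0.699, 0.107, 0.699]
contact_force: [0.3, 0.9, -0.1]
gripper_width: 0.002
8.45 [ 0.5172 -0.1611  0.1609] y-yaw -107.4 x [-0.  0. -1.] [ 0.3  0.9 -0.1] [ 0.4   0.38 -0.26  1.95  0.13  0.83 -1.81]
```

View pics/s4.png

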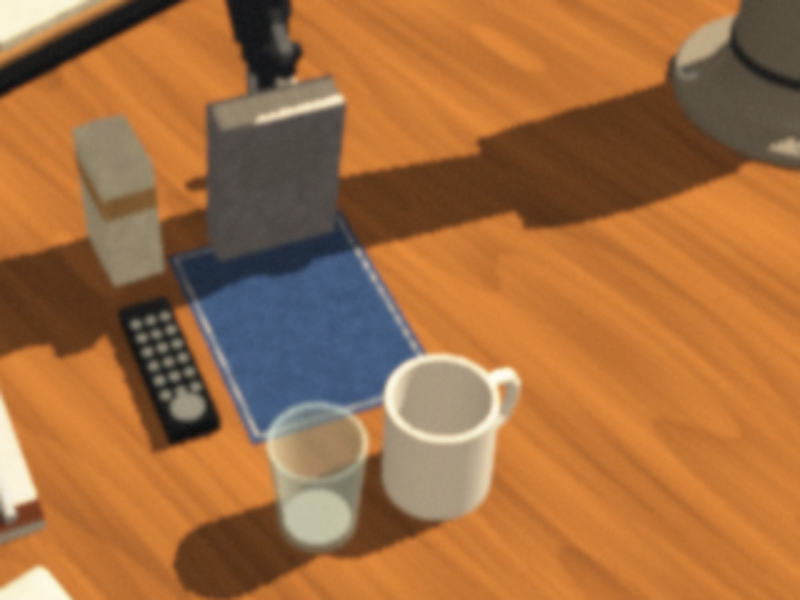

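The book is tipping about its +x lower edge, with the foot in place (≈(215,255)–(335,232)). I'll keep pushing slowly.

```bash
python3 -m jog '[{"gripper":1.0,"dx":0.001,"dy":0.003,"dz":0.0,"rx":0.0,"ry":0.0,"rz":0.0},{"gripper":1.0,"dx":0.002,"dy":0.006,"dz":0.0,"rx":0.0,"ry":0.0,"rz":0.0},{"gripper":1.0,"dx":0.003,"dy":0.009,"dz":0.0,"rx":0.0,"ry":0.0,"rz":0.0},{"gripper":1.0,"dx":0.004,"dy":0.012,"dz":0.0,"rx":0.0,"ry":0.0,"rz":0.0},{"gripper":1.0,"dx":0.005,"dy":0.015,"dz":0.0,"rx":0.0,"ry":0.0,"rz":0.0},{"gripper":1.0,"dx":0.006,"dy":0.018,"dz":0.0,"rx":0.0,"ry":0.0,"rz":0.0},{"gripper":1.0,"dx":0.007,"dy":0.021,"dz":0.0,"rx":0.0,"ry":0.0,"rz":0.0},{"gripper":1.0,"dx":0.007,"dy":0.021,"dz":0.0,"rx":0.0,"ry":0.0,"rz":0.0},{"gripper":1.0,"dx":0.007,"dy":0.021,"dz":0.0,"rx":0.0,"ry":0.0,"rz":0.0},{"gripper":1.0,"dx":0.007,"dy":0.021,"dz":0.0,"rx":0.0,"ry":0.0,"rz":0.0}]'
python3 - <<'E'
from h import *
st()
s=read_camera("scene");cv2.imwrite("pics/s5.png",cv2.resize(s["pixels"][150:390,200:520],(800,600)))
E
```

```text
t: 9.5
eef_pos: [0.524, -0.1407, 0.1609]
tool_rot: [0.107, -0.699, 0.107, 0.699]
contact_force: [-0.2, -0.8, 0.2]
gripper_width: 0.003
9.5 [ 0.524  -0.1407  0.1609] y-yaw -107.4 x [-0. -0. -1.] [-0.2 -0.8  0.2] [ 0.36  0.38 -0.26  1.94  0.13  0.83 -1.85]
```

View pics/s5.png

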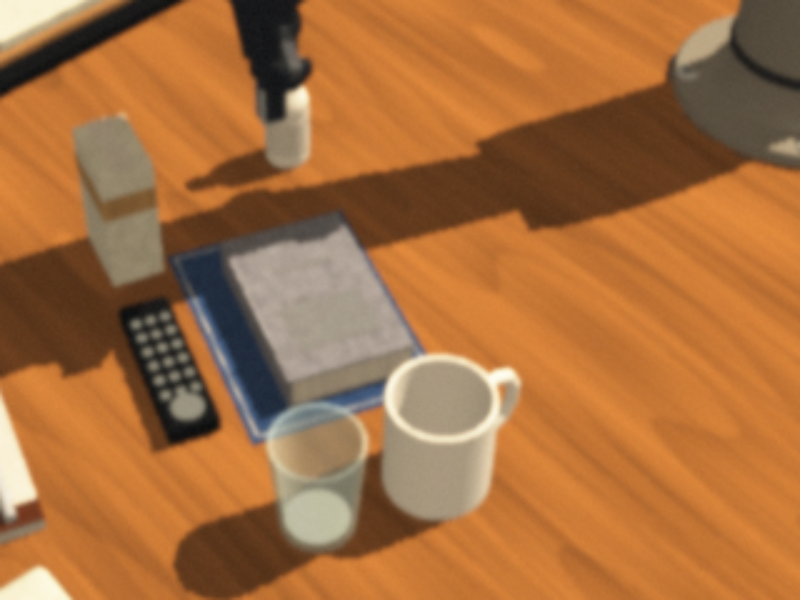

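The book lies flat on the mat. I'll lift the arm clear and measure all the poses.

```bash
python3 -m jog '[{"gripper":1.0,"dx":0.0,"dy":0.0,"dz":0.05,"rx":0.0,"ry":0.0,"rz":0.0},{"gripper":1.0,"dx":-0.03,"dy":-0.04,"dz":0.09,"rx":0.0,"ry":0.0,"rz":0.0},{"gripper":1.0,"dx":-0.045,"dy":-0.08,"dz":0.12,"rx":0.0,"ry":0.0,"rz":0.0},{"gripper":1.0,"dx":-0.06,"dy":-0.12,"dz":0.12,"rx":0.0,"ry":0.0,"rz":0.0},{"gripper":1.0,"dx":-0.075,"dy":-0.16,"dz":0.12,"rx":0.0,"ry":0.0,"rz":0.0},{"gripper":1.0,"dx":-0.09,"dy":-0.2,"dz":0.12,"rx":0.0,"ry":0.0,"rz":0.0},{"gripper":1.0,"dx":-0.105,"dy":-0.24,"dz":0.12,"rx":0.0,"ry":0.0,"rz":0.0},{"gripper":1.0,"dx":-0.105,"dy":-0.24,"dz":0.12,"rx":0.0,"ry":0.0,"rz":0.0},{"gripper":1.0,"dx":-0.105,"dy":-0.24,"dz":0.12,"rx":0.0,"ry":0.0,"rz":0.0}]'
python3 - <<'E'
from h import *
st()
a=np.radians(72.6);ex=np.array([np.cos(a),np.sin(a)]);ey=np.array([-ex[1],ex[0]]);m=np.array([561.2,-59])
for cam in ("top","scene"):
  c=read_camera(cam)
  for n in ["remote","book","mug","carton","lotion","tumbler"]:
    r=cut_out(cam,n)
    if r:
        P=pts(c,r[0]["mask"]);z=np.percentile(P[:,2],95);Q=P[P[:,2]>z-.012];b=cv2.boxPoints(cv2.minAreaRect((Q[:,:2]*1000).astype(np.float32)))-m
        print(cam,n,round(r[0]["conf"],2),round(z,3),rect(Q),np.round(np.c_[b@ex,b@ey]).tolist() if n in("book","remote") else "")
E
```

```text
t: 10.45
eef_pos: [0.4183, -0.3815, 0.2808]
tool_rot: [0.108, -0.699, 0.108, 0.699]
contact_force: [-0.8, 0.6, -0.1]
gripper_width: 0.002
10.45 [ 0.4183 -0.3815  0.2808] y-yaw -107.6 x [-0.  0. -1.] [-0.8  0.6 -0.1] [ 0.74  0.28 -0.13  1.78  0.04  1.09 -1.29]
top remote 0.87 0.021 (array([679.4, -76.2]), array([139.8,  42.9]), 72.5) [[-51.0, -96.0], [-51.0, -139.0], [89.0, -140.0], [89.0, -97.0]]
top book 0.79 0.035 (array([552.2, -51.4]), array([165.2, 105.1]), 72.1) [[-78.0, 64.0], [-78.0, -41.0], [87.0, -42.0], [88.0, 63.0]]
top mug 0.77 0.09 (array([581.4, 129.5]), array([84.3, 78.8]), 39.2) 
top carton 0.82 0.122 (array([ 628.7, -214.5]), array([71.4, 46.4]), 74.8) 
top lotion 0.74 0.11 (array([ 442.2, -228. ]), array([19.1, 19.1]), 1.0) 
top tumbler 0.86 0.09 (array([675.5, 106.2]), array([68.7, 67.6]), 42.8) 
scene remote 0.87 0.02 (array([678.6, -76.2]), array([145. ,  43.4]), 72.8) [[-54.0, -96.0], [-54.0, -139.0], [91.0, -139.0], [91.0, -95.0]]
scene book 0.9 0.034 (array([560.6, -23.6]), array([230.8, 106.6]), 72.3) [[-81.0, 65.0], [-82.0, -42.0], [149.0, -43.0], [149.0, 64.0]]
scene mug 0.71 0.089 (array([582.4, 130.6]), array([84.2, 78.8]), 40.3) 
scene carton 0.86 0.12 (array([ 628.9, -215.1]), array([76.5, 46.1]), 76.7) 
scene lotion 0.73 0.107 (array([ 442.9, -226.9]), array([19.9, 17.2]), 32.6) 
scene tumbler 0.59 0.089 (array([675.6, 107.1]), array([71.1, 66.4]), 50.0)
```

```bash
python3 -c "
from station import *
print(hand_in())"
```

```text
the job is handed in; nothing more can be done
None
```

The book now lies flat on the mat, the remote is off it on the desk, and I handed the job in at about 11 s on the robot's clock. No verdict came back.

I slid the remote off the mat's -y edge with the two open fingertips, turning it square to the mat on the way. Then I tipped the book over by pushing with the closed fingers about 140 mm up its -x cover.

Last checks, taken from the overhead camera before handing in, in the mat frame:
- **Book:** it lies flat, with its top face at about 35 mm. Its corners are at x -78 to 88 mm and y -42 to 64 mm, about 16 mm or more inside the outline.
- **Remote:** it lies flat, with its nearest side at y -96 mm, 16 mm clear of the mat.
- **Bystanders:** the mug, carton, lotion bottle and tumbler are all within about 2 mm of where they started.
- **Robot:** it is clear of everything, and wrist force readings between moves stayed within about 2 N.

**Disagreement:** the scene camera's outline of the book read 231 mm long instead of 165 mm. I put that down to its mask running onto the mug, since the overhead outline and the picture agree. The first jog call was refused as a bad value, and nothing moved.

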